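Surface-temperature check in the open casserole

ROBOT

A 6-joint arm with a two-finger parallel gripper is mounted at the origin on a cart in front of the work surface, level with it; the furniture and walls round the work are solid. World frame = base frame: x ahead of the robot, y to its left, z up, the work surface at z = 0. Lengths are in mm, angles in degrees, forces in N, time in s.
With the tool pointing down it reaches from about 350 to 925 mm from the base axis. Payload 6.4 kg.
Tool frame: the origin (TCP) lies at the very end of the fingers, on their centre line; the grasp point (between the pads) lies 19 mm behind it; y points along the fingers, z is the direction in which the jaws open and shut, and the axes are right-handed (so a half turn about y gives the same grasp; the last joint's range is limited). The gripper opens to 85 mm and grips with 20 to 120 N. Pads are 22 mm wide; open, the fingers measure 114 mm over their backs; the gripper's body (76 mm by 85 mm) begins 54 mm behind the grasp point. The pads swing forward as they close: fully open they stand 13 mm farther back than shut.
Start: joints at [53.852, 14.043, 89.255, -0, 76.702, -9.975], TCP at [286.7, 583.367, 231.29] pointing down, gripper open.
Joint ranges: [-179.41, 179.41], [-58.25, 129.5], [7.25, 145.43], [-54.29, 234.29], [11.92, 165.04], [-157.13, 157.13]. Speed limits (degrees/s): [147.25, 147.25, 180, 180, 180, 180].

INTERFACE

Orientations are given as a 3x3 rotation matrix whose columns are the frame's x, y, z axes.
In Python, from bench import state, capture, camera_info, finish_job gives the robot as it stands.
- The arm moves only by the shell command python3 -m jog 'ROWS' [FORCE]. ROWS is JSON, a list of rows, each an object with "gripper": the closure, from 0 (fully open) to 1 (shut); "dp": the shift along the tool's x, y, z in units of 30 mm (1.0 is 30 mm), a list of three; "roll": the turn about the tool's y in units of 5 degrees (1.0 is 5 degrees). A call has 1 to 10 rows; each row shifts and turns the pose as measured when the row begins, along the tool's axes as they then stand; what a row does not reach is not made up. A row lasts 1/12 s, in which the tool goes at most 41.7 mm and 7.16 degrees, less where a joint would pass 70% of its speed; a pose out of reach is approached as far as the arm can. A call is refused whole if a number of a shift passes 1 or a number of a turn 1, either way. A call with a gripper value outside its range is refused whole. The fingers move at their own pace and stop on an object; FORCE is the grip in N (left out, the last holds). Time passes only in rows, so rows that do not move let the fingers close. It gives the time, the measured TCP pose, the force and the opening at its end, in the units of the state.
- state(): the state, without advancing time (a new reading comes with each control period).
- capture(name): name is "scene" or "side" or "wrist"; returns the picture (400x640x3 uint8, blue, green, red); there is no depth.
- camera_info(name): a dict with "mtx" (3x3 intrinsics, pixels), "world_from_camera" (4x4, takes a point from camera to world coordinates). Camera axes: x right, y down, z forward; pixel columns grow to the right and rows downward; lengths in mm; the calibration is good to about 2 mm. A picture is of the moment at which its call begins: read the wrist's pose just before it. camera_info takes no time and is no camera call; for the wrist camera it gives the pose at the moment of the call.
- finish_job(): hands the job in, once; it reports no verdict.
The state is a dict: "time_s": time; "joint_pos": joint angles; "joint_vel": joint speeds; "tau": joint torques, N m; "tcp_pos": TCP position; "tool_rot": TCP orientation; "force": force on the tool from outside, world axes, zero at the start; "torque": the same for the moment, N m; "width": finger opening in mm.
Only numpy, scipy, OpenCV 4.12 (cv2) and the standard library are available. Lean on these libraries where they do the work, as an engineer would, in place of code of your own. Each camera call takes 0.05 s, during which the arm holds its last target. There are 200 camera calls.

TASK

The casserole standing open on the hob is heating up for browning; the one with its lid on is to be left alone. Draw the surface thermometer straight up out of its dock and hold it upright with its sprung sensing head on the round heat-indicator spot in the middle of the open casserole's floor, pressing lightly so that the head sinks about half-way into its sleeve, never fully home. Keep it steady there for two seconds and finish while still holding it so; do not put it down or let go, and do not shift the casseroles or the things standing around.

Things in the scene. Friction and masses are not known exactly. Their poses are not given: they have to be found in the camera images.
- handle_grip (a point): where to grip the surface thermometer: flat-sided black handle, 20 mm thick along its x, 36 mm wide along its y. The handle reaches 35 mm above and 55 mm below this point; 40 mm below it begins the dock. z points up along the thermometer, away from its head; the head's face lies 160 mm below. Display on the -x side. About 0.16 kg. It stands upright in the dock
- head_face (a point): centre of the flat lower face of the thermometer's sensing head, a steel disc 14 mm across and its lowest point; moves up with the head as that is pressed in. Above it come a sleeve 18 mm and a shaft 8 mm across, up to the handle. z points up along the thermometer
- head (a joint): how far the sprung sensing head is pressed into its sleeve, m: 0 fully out, 0.004 half-way, 0.008 fully home. The spring takes about 1 N to start moving, 3.4 N at half-way, 5.8 N fully home
- dock_mouth (a point): centre of the top edge, 137 mm over the worktop, of the thermometer's dock: a slotted column 33 x 50 mm on a heavy fixed foot 96 x 110 mm. The lowest 20 mm of the handle sit in its pocket with about 1 mm play; shaft and head hang inside, so the thermometer is clear once raised straight up by 130 mm. Axes as those of the docked thermometer
- pot_1_spot (a point): centre of the round heat-indicator spot (grey, 44 mm across) on the inner floor of casserole 1. Both casseroles are alike: dark enamel, cream inside, 198 mm across, rim 76 mm above this point, inner wall 70 mm or more from it, two loop handles out to 130 mm, 2.2 kg, loose on the front cooking zones, either one left or right. One of them has a lid on
- pot_2_spot (a point): the same point of casserole 2, which is like casserole 1
- lid_knob (a point): top of the knob of the lid that covers one of the two casseroles, about 128 mm straight above that casserole's spot: it tells which one is covered. The lid is not opened. (Another such lid, not listed, lies on the back of the hob)
- kitchen_timer: bystander: round kitchen timer, 70 mm across and 62 mm tall, standing loose near the dock; origin at the centre of its underside
- mug_b: bystander: mug, 91 mm across without its handle and 104 mm tall, standing loose near the dock; origin at the centre of its underside
- jar_pasta: bystander: lidded glass jar of pasta, 81 mm across and 136 mm tall, standing loose near the dock; origin at the centre of its underside
Mind the look-alikes: they are no part of the job. What is meant by the part that bears handle_grip is not yellow, and is the smaller of those in its own colour.

How it is judged:
By the outcome, as a careful person would: the job done as asked, in the order asked, and still so for the second after the job is handed in, while the arm keeps its last pose, push and grip.
It also fails if it takes over 58 s, if anything falls off the work surface, if the arm or the gripper's body presses on something with over 40 N, if the wrist force passes 120 N, or if a joint passes its speed limit or range.

## Working session

There is one attempt and no reset: what is moved stays moved. The work goes in short steps, Python scripts to look and compute and a shell command to move; the robot and the scene stay as the last step left them, time stands still between calls to the robot, and variables do not carry over. Pictures are saved under pics/ and viewed, about 8 in all and at most 12, crops included, and the job is handed in when it is done.

```bash
mkdir -p pics
cat > h.py <<'E'
from bench import *
import numpy as np, cv2
def ray(name,u,v,ci=None):
    ci=ci or camera_info(name); T=np.array(ci["world_from_camera"]); d=np.linalg.inv(np.array(ci["mtx"]))@[u,v,1]
    return T[:3,3],T[:3,:3]@d
def onz(name,u,v,z,ci=None):
    o,d=ray(name,u,v,ci); return o+d*(z-o[2])/d[2]
def two(a,b):
    (o,d),(p,e)=a,b; d=d/np.linalg.norm(d); e=e/np.linalg.norm(e)
    s=np.linalg.lstsq(np.c_[d,-e],p-o,rcond=None)[0]; x,y=o+s[0]*d,p+s[1]*e
    return (x+y)/2,np.linalg.norm(x-y)
def proj(name,p,ci=None):
    ci=ci or camera_info(name); T=np.linalg.inv(np.array(ci["world_from_camera"])); q=np.array(ci["mtx"])@(T[:3,:3]@p+T[:3,3]); return q[:2]/q[2]
E
python3 - <<'E'
from h import *
for n in("scene","side","wrist"):
    ci=camera_info(n); print(n,np.round(ci["mtx"],1).tolist(),np.round(ci["world_from_camera"],2).tolist())
    cv2.imwrite(f"pics/{n}0.png",capture(n))
s=state();print(s)
E
```

```text
scene [[390.5, 0.0, 320.6], [0.0, 390.5, 197.8], [0.0, 0.0, 1.0]] [[0.62, -0.49, 0.61, -298.87], [-0.78, -0.39, 0.49, -556.96], [-0.0, -0.78, -0.63, 943.37], [0.0, 0.0, 0.0, 1.0]]
side [[455.6, 0.0, 314.7], [0.0, 455.6, 195.0], [0.0, 0.0, 1.0]] [[0.91, -0.21, 0.37, -58.54], [-0.42, -0.43, 0.8, -1127.99], [-0.01, -0.88, -0.48, 833.03], [0.0, 0.0, 0.0, 1.0]]
wrist [[316.7, 0.0, 317.5], [0.0, 316.7, 199.4], [0.0, 0.0, 1.0]] [[0.44, 0.85, 0.29, 213.1], [0.9, -0.42, -0.14, 620.13], [-0.0, 0.32, -0.95, 373.99], [0.0, 0.0, 0.0, 1.0]]
{'time_s': 0.15, 'joint_pos': array([ 5.38516912e+01,  1.40757651e+01,  8.93075521e+01,  6.18240567e-04,
        7.67040682e+01, -9.97471935e+00]), 'joint_vel': array([-0.07865963, -0.15120761, -0.11712942, -0.04443204,  0.05839843,
       -0.09198607]), 'tau': array([ 4.10824605e-04, -4.29991043e+01, -3.26548934e+01, -1.35856953e-04,
        3.58623831e-03,  7.57319498e-06]), 'tcp_pos': array([286.4423093 , 583.00720665, 230.436468  ]), 'tool_rot': array([[ 8.97460564e-01, -9.08138535e-04,  4.41093767e-01],
       [-4.41094616e-01, -1.22536351e-03,  8.97459770e-01],
       [-2.74517595e-04, -9.99998837e-01, -1.50029044e-03]]), 'force': array([0.11198634, 0.45054079, 0.16998397]), 'torque': array([-0.04688617, -0.02256861, -0.04611186]), 'width': 85.41160563562721}
```

View pics/scene0.png

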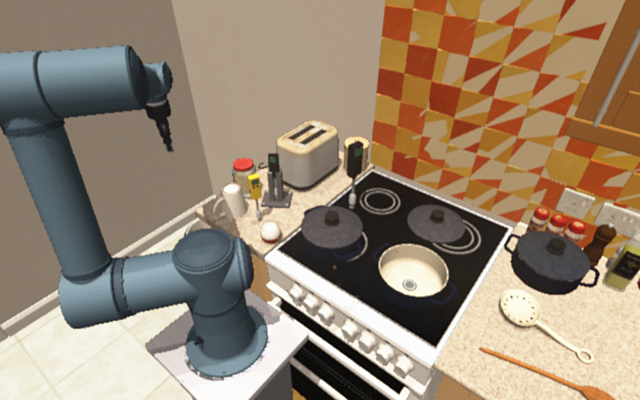

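View pics/side0.png

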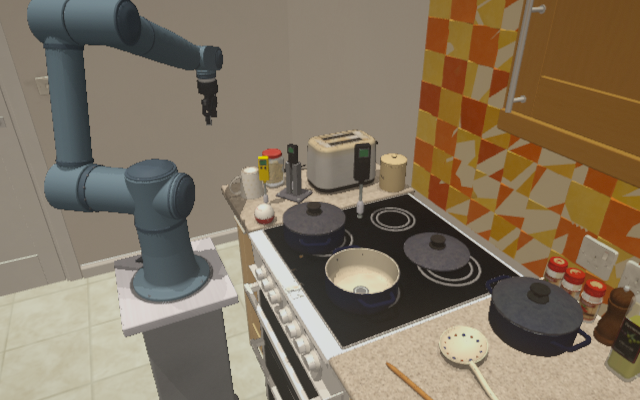

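View pics/wrist0.png

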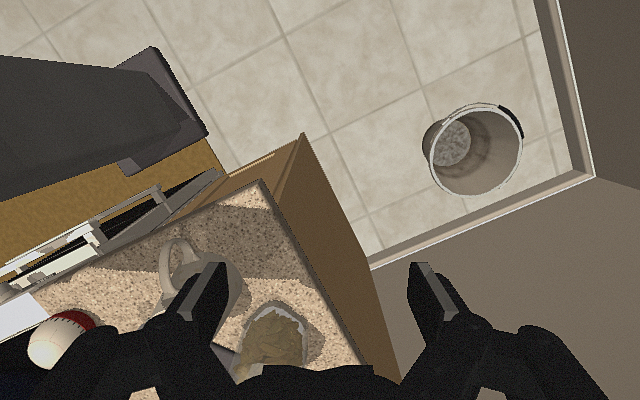

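Black thermometer in the dock: scene (273,163), side (292,153); open casserole spot: scene (409,285), side (361,291). The yellow one and the larger black one standing on the hob are look-alikes. I'll zoom in on the dock and the pot.

Run:
```python
from h import *
a=cv2.imread("pics/scene0.png");b=cv2.imread("pics/side0.png")
r=lambda i,x,y,w,h,k:cv2.resize(i[y:y+h,x:x+w],None,fx=k,fy=k,interpolation=cv2.INTER_CUBIC)
top=np.hstack([r(a,225,140,80,70,5),r(b,255,135,80,70,5)])
bot=np.hstack([r(a,370,235,80,50,5),r(b,320,245,80,50,5)]) 
bot=np.hstack([r(a,370,255,80,48,5),r(b,320,262,80,48,5)])
cv2.imwrite("pics/z1.png",np.vstack([top,bot])[:600])
p,e=two(ray("scene",273,154),ray("side",292,145));print("top",p,e)
p,e=two(ray("scene",409,285),ray("side",361,291));print("spot",p,e)
p,e=two(ray("scene",332,213),ray("side",314,207));print("knob",p,e)
```

```text
top [506.95543119 297.24969401 206.75582239] 2.2079912708307003
spot [ 458.92460896 -295.70128084    1.02789315] 1.5957414716707004
knob [459.57270154   1.70877194 119.01652821] 11.901119062006543
```

View pics/z1.png

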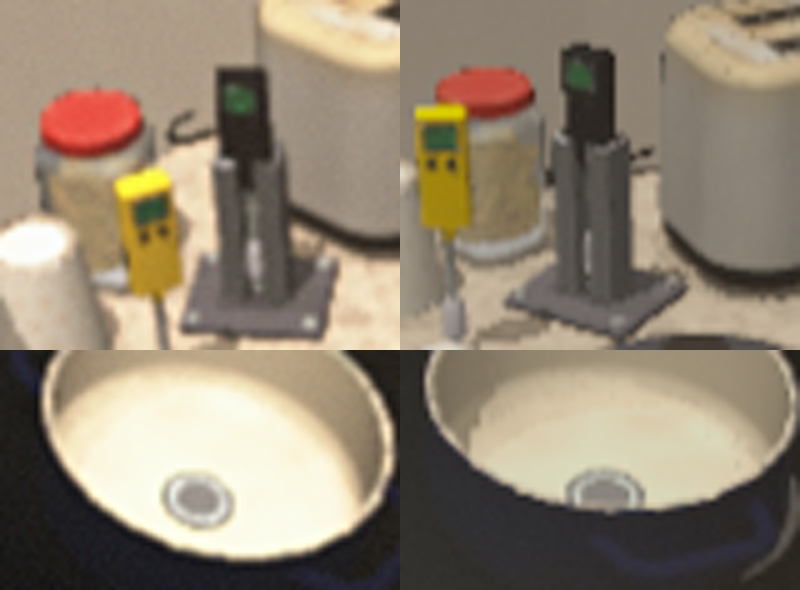

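Run:
```python
from h import *
f=lambda n,u,v,z:print(n,(u,v),z,np.round(onz(n,u,v,z)[:2]))
for u,v in((182,332),(318,335),(337,265)): f("scene",225+u/5,140+v/5,12)
for u,v in((505-400,300),(620-400,335),(688-400,280)): f("side",255+u/5,135+v/5,12)
for u,v in((217,68),(268,66)): f("scene",225+u/5,140+v/5,212)
for u,v in((562-400,48),(613-400,48)): f("side",255+u/5,135+v/5,212)
# others
P=lambda a,b:print(a,b,two(ray("scene",*a),ray("side",*b)))
P((254,174),(264,157)) # yellow top
P((357,142),(363,144)) # big black top
P((351,207),(360,216)) # big black foot
P((308,123),(342,134)) # toaster top
P((270,231),(263,212)) # timer
P((278,141),(308,141))
```

```text
scene (261.4, 206.4) 12 [434. 306.]
scene (288.6, 207.0) 12 [494. 225.]
scene (292.4, 193.0) 12 [566. 270.]
side (276.0, 195.0) 12 [438. 307.]
side (299.0, 202.0) 12 [495. 219.]
side (312.6, 191.0) 12 [576. 275.]
scene (268.4, 153.6) 212 [495. 307.]
scene (278.6, 153.2) 212 [519. 281.]
side (287.4, 144.6) 212 [487. 294.]
side (297.6, 144.6) 212 [520. 278.]
(254, 174) (264, 157) (array([393.14539656, 277.24643063, 191.05452632]), np.float64(5.303794958209093))
(357, 142) (363, 144) (array([654.47629103,  48.14795256, 276.70536403]), np.float64(5.381689205394183))
(351, 207) (360, 216) (array([657.07779418,  55.67809298,  -3.80797586]), np.float64(4.697351224896975))
(308, 123) (342, 134) (array([733.96577035, 330.86042006, 209.88090432]), np.float64(24.901388721747413))
(270, 231) (263, 212) (array([339.92479737, 167.92313568,  37.50237805]), np.float64(1.149608494480738))
(278, 141) (308, 141) (array([604.00339612, 368.58529121, 183.49348065]), np.float64(10.790416547811503))
```

```bash
python3 -m jog '[{"gripper":0,"dp":[0.9,-0.3,-0.45],"roll":0},{"gripper":0,"dp":[0.9,-0.3,-0.45],"roll":0},{"gripper":0,"dp":[0.9,-0.3,-0.45],"roll":0},{"gripper":0,"dp":[0.9,-0.3,-0.45],"roll":0},{"gripper":0,"dp":[0.9,-0.3,-0.45],"roll":0},{"gripper":0,"dp":[0.9,-0.3,-0.45],"roll":0},{"gripper":0,"dp":[0.9,-0.3,-0.45],"roll":0},{"gripper":0,"dp":[0.9,-0.3,-0.45],"roll":0},{"gripper":0,"dp":[0.9,-0.3,-0.45],"roll":0},{"gripper":0,"dp":[0.9,-0.3,-0.45],"roll":0}]'
python3 -m jog '[{"gripper":0,"dp":[0.9,-0.3,-0.45],"roll":0},{"gripper":0,"dp":[0.9,-0.3,-0.45],"roll":0},{"gripper":0,"dp":[0,0,0],"roll":1},{"gripper":0,"dp":[0,0,0],"roll":1},{"gripper":0,"dp":[0,0,0],"roll":1},{"gripper":0,"dp":[0,0,0],"roll":1},{"gripper":0,"dp":[0,0,0],"roll":1},{"gripper":0,"dp":[0,0,0],"roll":0.8},{"gripper":0,"dp":[0,0,0],"roll":0}]'
python3 - <<'E'
from h import *
ci=camera_info("wrist"); im=capture("wrist"); cv2.imwrite("pics/w1.png",im)
import pickle; pickle.dump(ci,open("w1.pkl","wb"))
s=state(); print(s["tcp_pos"],s["tool_rot"],s["time_s"])
print(proj("wrist",np.array([507,295,212.]),ci))
E
```

```text
time_s: 0.98
tcp_pos: [470.9, 335.3, 316.6]
tool_rot: [[0.902, -0.011, 0.431], [-0.431, -0.009, 0.902], [-0.006, -1.0, -0.013]]
force: [0.5, -0.2, -1.1]
width: 85.8
time_s: 1.73
tcp_pos: [514.0, 277.7, 335.4]
tool_rot: [[0.551, -0.011, 0.835], [-0.835, -0.01, 0.55], [0.003, -1.0, -0.015]]
force: [-0.6, 0.3, 0.1]
width: 85.3
[513.96243469 277.74076565 335.3599385 ] [[ 0.55266354 -0.01093845  0.83333269]
 [-0.83340031 -0.01041429  0.55257168]
 [ 0.00263429 -0.99988594 -0.01487171]] 1.7833
[321.97923945 169.28491205]
```

View pics/w1.png

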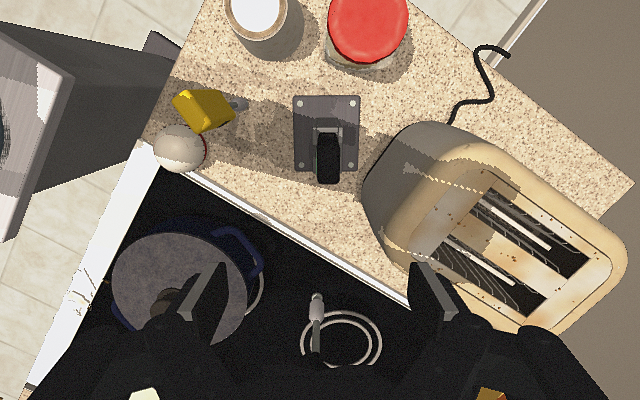

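Wrist view: the handle is at about (328,160) on the foot centred near (326,133), lined up with the tool. The toaster is close on the right, so I'll descend with the jaws half closed. Next I'll measure the handle and foot outlines by mask.

Run:
```python
from h import *
import pickle
ci=pickle.load(open("w1.pkl","rb")); im=cv2.imread("pics/w1.png")
c=im[85:205,260:420]; cv2.imwrite("pics/w1z.png",cv2.resize(np.clip(c.astype(float)*1.8+10,0,255).astype(np.uint8),None,fx=5,fy=5,interpolation=cv2.INTER_CUBIC))
m=(c.max(2)<42).astype(np.uint8)
n,l,st,ce=cv2.connectedComponentsWithStats(m)
for i in range(1,n):
    if st[i,4]>60: print(st[i]+[260,85,0,0,0],ce[i]+[260,85])
for v in(99,107,170): print(onz("wrist",293,v,12,ci))
for u,v in((293,97),(358,97),(357,172),(293,170)): print("foot",onz("wrist",u,v,12,ci))
```

```text
[363 130  39  52  81] [380.32098765 155.9382716 ]
[ 316  132   24   52 1096] [327.72262774 158.51916058]
[443.6970267  316.18485436  12.        ]
[449.42778189 307.00089556  12.        ]
[497.95881497 229.22632769  12.        ]
foot [442.27845245 318.45822446  12.        ]
foot [518.35029843 368.67827788  12.        ]
foot [580.30033226 280.24047705  12.        ]
foot [497.95881497 229.22632769  12.        ]
```

View pics/w1z.png

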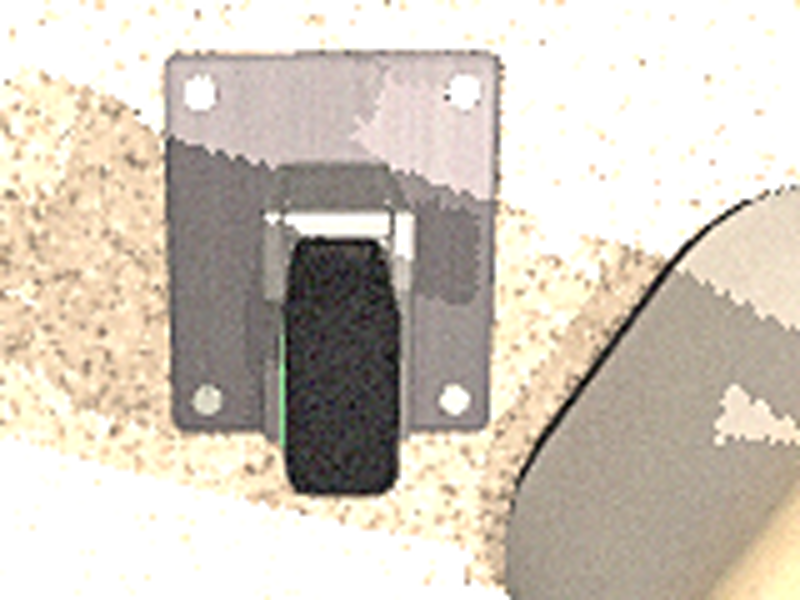

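Run:
```python
from h import *
import pickle
ci=pickle.load(open("w1.pkl","rb"))
w=lambda u,v,z:onz("wrist",260+u/5,85+v/5,z,ci)
q=[w(166,55,12),w(498,53,12),w(489,431,12),w(172,431,12)]
for i in range(4):
    d=q[(i+1)%4]-q[i]; print("edge",np.linalg.norm(d),np.degrees(np.arctan2(d[1],d[0]))%90)
print("foot c",sum(q)/4)
b=w(342.5,494,212); l=w(286,470,212); r=w(399,470,212)
d=r-l; print("width",np.linalg.norm(d),"yaw",np.degrees(np.arctan2(d[1],d[0])))
l2,r2=w(286,330,212),w(399,330,212); print("sides",[np.degrees(np.arctan2(*(b-a)[[1,0]]))%90 for a,b in((l,l2),(r,r2))])
s=state(); R=s["tool_rot"]; tx=R[:,0]
c=b-18*np.array([tx[0],tx[1],0]); print("handle",c)
for C in (c,sum(q)/4): 
    t=np.array([C[0],C[1],158.]); print("tool delta/30",R.T@(t-s["tcp_pos"])/30)
# independent two-view check
p,e=two(ray("scene",273.6,153.5),ray("wrist",328.6,163,ci));print(p,e)
```

```text
edge 92.99680107494663 33.75683635247507
edge 108.57183322343096 34.47414919046222
edge 95.90395066322196 33.61788768540342
edge 108.34180158483083 32.938349646956596
foot c [510.55586453 300.47629584  12.        ]
width 19.70032087174795 yaw 33.63920769526659
sides [np.float64(33.39923908546848), np.float64(34.73697682993824)]
handle [509.04096631 302.31789719 212.        ]
tool delta/30 [-0.78899077  5.90458629  0.40390173]
tool delta/30 [-0.70992344  5.90467323  0.41206165]
[511.10288886 300.51627741 205.99654101] 3.8719114380692
```

```bash
python3 -m jog '[{"gripper":0.4,"dp":[-0.4,0,0.2],"roll":0},{"gripper":0.4,"dp":[-0.35,0,0.2],"roll":0},{"gripper":0.4,"dp":[0,0.7,0],"roll":0},{"gripper":0.4,"dp":[0,0.7,0],"roll":0},{"gripper":0.4,"dp":[0,0.4,0],"roll":0},{"gripper":0.4,"dp":[0,0,0],"roll":0}]'
python3 - <<'E'
from h import *
s=state(); R=s["tool_rot"]; print(s["width"],s["tcp_pos"],R.T@(np.array([509.5,301.6,158])-s["tcp_pos"])/30)
ci=camera_info("wrist"); im=capture("wrist"); cv2.imwrite("pics/w2.png",im)
print(proj("wrist",np.array([509.5,301.6,212]),ci))
E
```

```text
time_s: 2.28
tcp_pos: [510.4, 309.2, 280.3]
tool_rot: [[0.561, -0.008, 0.828], [-0.828, -0.008, 0.56], [0.002, -1.0, -0.011]]
force: [-0.4, -0.2, -1.4]
width: 51.1
51.10791893794922 [510.44891759 309.22548578 280.29761224] [ 0.18455611  4.07860868 -0.12272669]
[309.36723079 219.82435514]
```

View pics/w2.png

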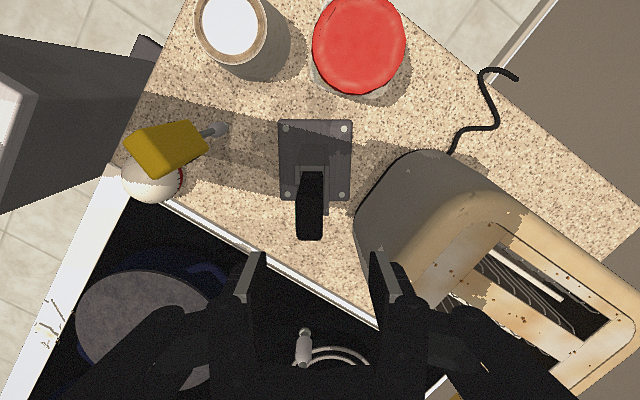

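```bash
python3 -m jog '[{"gripper":0.4,"dp":[0.18,0,-0.12],"roll":0},{"gripper":0.4,"dp":[0,0,0],"roll":0},{"gripper":0.4,"dp":[0,0.6,0],"roll":0},{"gripper":0.4,"dp":[0,0.6,0],"roll":0},{"gripper":0.4,"dp":[0,0.6,0],"roll":0},{"gripper":0.4,"dp":[0,0.5,0],"roll":0},{"gripper":0.4,"dp":[0,0,0],"roll":0}]'
python3 - <<'E'
from h import *
s=state(); R=s["tool_rot"]; print(s["width"],s["tcp_pos"],s["force"],R.T@(np.array([509.5,301.6,158])-s["tcp_pos"])/30)
E
```

```text
time_s: 2.92
tcp_pos: [515.8, 303.4, 220.9]
tool_rot: [[0.561, 0.01, 0.828], [-0.828, -0.001, 0.561], [0.006, -1.0, 0.007]]
force: [-1.2, 0.2, -1.5]
width: 51.1
51.066372762451515 [515.8086178  303.44993422 220.88576387] [-1.23809146  0.16521477 -1.49395212] [-0.08040568  2.09416419 -0.22373189]
```

```bash
python3 -m jog '[{"gripper":0.4,"dp":[-0.08,0,-0.22],"roll":0},{"gripper":0.4,"dp":[0,0,0],"roll":0},{"gripper":0.4,"dp":[0,0.4,0],"roll":0},{"gripper":0.4,"dp":[0,0.4,0],"roll":0},{"gripper":0.4,"dp":[0,0.4,0],"roll":0},{"gripper":0.4,"dp":[0,0.4,0],"roll":0},{"gripper":0.4,"dp":[0,0,0],"roll":0}]'
python3 - <<'E'
from h import *
s=state(); R=s["tool_rot"]; print(s["width"],s["tcp_pos"],s["force"],R.T@(np.array([509.5,301.6,158])-s["tcp_pos"])/30)
E
```

```text
time_s: 3.5
tcp_pos: [512.2, 302.2, 175.4]
tool_rot: [[0.56, 0.02, 0.828], [-0.828, 0.002, 0.56], [0.009, -1.0, 0.018]]
force: [0.1, 0.9, -0.5]
width: 51.5
51.50029509881094 [512.16839369 302.24228007 175.36932423] [ 0.06794538  0.85411669 -0.45314494] [-0.03731879  0.5770732  -0.09580487]
```

```bash
python3 -m jog '[{"gripper":0.4,"dp":[-0.04,0.3,-0.1],"roll":0},{"gripper":0.4,"dp":[0,0.25,0],"roll":0},{"gripper":0.4,"dp":[0,0,0],"roll":0},{"gripper":0.4,"dp":[0,0,0],"roll":0}]'
python3 - <<'E'
from h import *
s=state(); R=s["tool_rot"]; print(s["tcp_pos"],s["force"],R.T@(np.array([509.5,301.6,158])-s["tcp_pos"])/30)
ci=camera_info("wrist"); im=capture("wrist"); cv2.imwrite("pics/w3.png",im)
E
```

```text
time_s: 3.83
tcp_pos: [508.3, 301.2, 155.0]
tool_rot: [[0.56, 0.016, 0.828], [-0.828, 0.001, 0.56], [0.008, -1.0, 0.014]]
force: [0.3, -0.4, 0.7]
width: 51.0
[508.2627797  301.24634184 155.02915716] [ 0.28985451 -0.36901094  0.7158423 ] [ 0.01414744 -0.09832172  0.04217841]
```

View pics/w3.png

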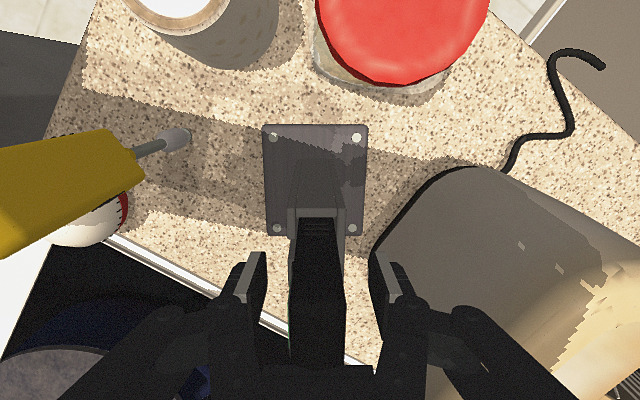

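The handle (u 289–345) sits centred between the fingers (265 and 370). Closing.

```bash
python3 -m jog '[{"gripper":1,"dp":[0,0,0],"roll":0},{"gripper":1,"dp":[0,0,0],"roll":0},{"gripper":1,"dp":[0,0,0],"roll":0},{"gripper":1,"dp":[0,0,0],"roll":0},{"gripper":1,"dp":[0,0,0],"roll":0},{"gripper":1,"dp":[0,0,0],"roll":0}]' 70
python3 -m jog '[{"gripper":1,"dp":[0,-0.2,0],"roll":0},{"gripper":1,"dp":[0,-0.3,0],"roll":0},{"gripper":1,"dp":[0,-0.3,0],"roll":0},{"gripper":1,"dp":[0,0,0],"roll":0}]'
```

```text
time_s: 4.38
tcp_pos: [508.6, 301.3, 156.3]
tool_rot: [[0.56, 0.017, 0.828], [-0.828, 0.001, 0.56], [0.009, -1.0, 0.015]]
force: [-0.7, 0.4, -1.3]
width: 19.3
time_s: 4.72
tcp_pos: [508.2, 301.3, 182.5]
tool_rot: [[0.56, 0.017, 0.828], [-0.828, 0.001, 0.56], [0.009, -1.0, 0.015]]
force: [-0.7, 1.3, -1.2]
width: 19.6
```

```bash
python3 -m jog '[{"gripper":1,"dp":[0,-0.4,0],"roll":0},{"gripper":1,"dp":[0,-0.4,0],"roll":0},{"gripper":1,"dp":[0,-0.4,0],"roll":0},{"gripper":1,"dp":[0,0,0],"roll":0}]'
python3 -m jog '[{"gripper":1,"dp":[0,-0.4,0],"roll":0},{"gripper":1,"dp":[0,-0.4,0],"roll":0},{"gripper":1,"dp":[0,-0.4,0],"roll":0},{"gripper":1,"dp":[0,-0.4,0],"roll":0},{"gripper":1,"dp":[0,0,0],"roll":0}]'
```

```text
time_s: 5.05
tcp_pos: [508.1, 301.6, 224.1]
tool_rot: [[0.56, 0.02, 0.828], [-0.828, 0.003, 0.56], [0.009, -1.0, 0.018]]
force: [0.4, 0.6, -1.0]
width: 18.7
time_s: 5.47
tcp_pos: [507.3, 301.5, 278.7]
tool_rot: [[0.56, 0.022, 0.828], [-0.828, 0.003, 0.56], [0.01, -1.0, 0.02]]
force: [0.1, -0.1, -0.5]
width: 19.1
```

```bash
python3 -m jog '[{"gripper":1,"dp":[0,-0.4,0],"roll":0},{"gripper":1,"dp":[0,-0.4,0],"roll":0},{"gripper":1,"dp":[0,-0.4,0],"roll":0},{"gripper":1,"dp":[0,-0.3,0],"roll":0},{"gripper":1,"dp":[0,0,0],"roll":0}]'
python3 -m jog '[{"gripper":1,"dp":[0.3,0,-0.24],"roll":0},{"gripper":1,"dp":[0.6,0,-0.48],"roll":0},{"gripper":1,"dp":[0.7,0,-0.56],"roll":0},{"gripper":1,"dp":[0.7,0,-0.56],"roll":0},{"gripper":1,"dp":[0.7,0,-0.56],"roll":0},{"gripper":1,"dp":[0.7,0,-0.56],"roll":0},{"gripper":1,"dp":[0.7,0,-0.56],"roll":0},{"gripper":1,"dp":[0.7,0,-0.56],"roll":0},{"gripper":1,"dp":[0.7,0,-0.56],"roll":0},{"gripper":1,"dp":[0.4,0,-0.32],"roll":0}]'
python3 - <<'E'
from h import *
s=state(); R=s["tool_rot"]; print(s["joint_pos"],R.T@(np.array([459,-296,320])-s["tcp_pos"])/30)
E
```

```text
time_s: 5.88
tcp_pos: [506.1, 301.3, 328.8]
tool_rot: [[0.56, 0.022, 0.828], [-0.828, 0.003, 0.56], [0.01, -1.0, 0.02]]
force: [0.4, -0.6, -2.0]
width: 19.5
time_s: 6.72
tcp_pos: [481.9, 51.2, 322.1]
tool_rot: [[0.565, 0.013, 0.825], [-0.825, 0.001, 0.565], [0.007, -1.0, 0.011]]
force: [-0.7, 0.0, -1.4]
width: 19.2
[ -7.44166581 -13.04976228 107.09682439   0.13843342  85.21368199
 -41.88722306] [ 9.11422342  0.05176215 -7.17501937]
```

```bash
python3 -m jog '[{"gripper":1,"dp":[0.4,0,-0.32],"roll":0},{"gripper":1,"dp":[0.7,0,-0.55],"roll":0},{"gripper":1,"dp":[0.7,0,-0.55],"roll":0},{"gripper":1,"dp":[0.7,0,-0.55],"roll":0},{"gripper":1,"dp":[0.7,0,-0.55],"roll":0},{"gripper":1,"dp":[0.7,0,-0.55],"roll":0},{"gripper":1,"dp":[0.7,0,-0.55],"roll":0},{"gripper":1,"dp":[0.7,0,-0.55],"roll":0},{"gripper":1,"dp":[0.4,0,-0.32],"roll":0},{"gripper":1,"dp":[0,0,0],"roll":0}]'
python3 - <<'E'
from h import *
import pickle
s=state(); R=s["tool_rot"]; print(R.T@(np.array([459,-296,320])-s["tcp_pos"])/30)
ci=camera_info("wrist"); pickle.dump(ci,open("w4.pkl","wb"))
im=capture("wrist"); cv2.imwrite("pics/w4.png",im)
a=capture("scene");b=capture("side"); cv2.imwrite("pics/s4.png",a);cv2.imwrite("pics/d4.png",b)
g=[]
for n,i in(("scene",a),("side",b)):
    u,v=proj(n,s["tcp_pos"]+[0,0,-40]).astype(int); g.append(cv2.resize(i[max(v-65,0):max(v-65,0)+130,u-65:u+65],(390,390),interpolation=cv2.INTER_CUBIC)); print(n,u-65,v-65)
cv2.imwrite("pics/t4.png",np.hstack(g))
print(proj("wrist",np.array([459,-296,5]),ci))
E
```

```text
time_s: 7.55
tcp_pos: [456.2, -183.0, 313.9]
tool_rot: [[0.559, 0.0, 0.829], [-0.829, 0.002, 0.559], [-0.002, -1.0, 0.002]]
force: [-0.8, -0.1, -2.6]
width: 19.4
[ 3.17358983 -0.21361063 -2.02824278]
scene 320 135
side 277 121
[276.31498189 213.72577819]
```

View pics/w4.png

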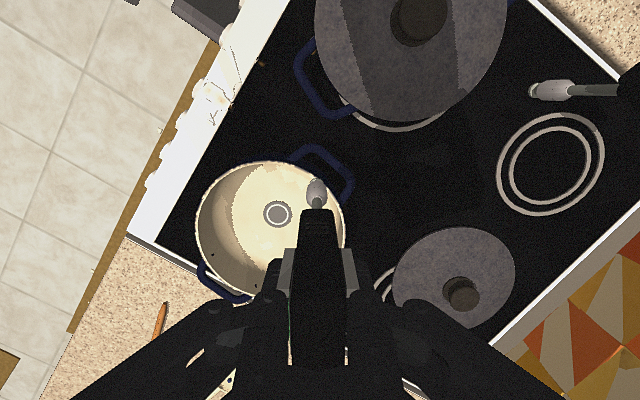

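View pics/t4.png

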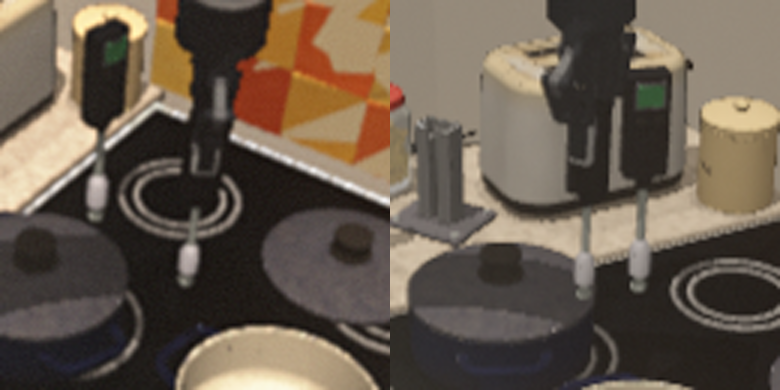

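The wrist view shows the open pot's spot at (277,214), matching the (276,214) predicted from the first views. The thermometer hangs free in the jaws and the knob stands on the other casserole. Next: the head position and the tilt by triangulation.

Run:
```python
from h import *
import pickle
ci=pickle.load(open("w4.pkl","rb")); im=cv2.imread("pics/w4.png")
c=im[190:240,255:300]; hsv=cv2.cvtColor(c,cv2.COLOR_BGR2HSV)
# outer ring: low saturation pixels
m=((hsv[...,1]<45)).astype(np.uint8); n,l,st,ce=cv2.connectedComponentsWithStats(m)
for i in range(1,n):
    if st[i,4]>100: print(st[i]+[255,190,0,0,0],ce[i]+[255,190])
for z in(0,5,10): print(z,onz("wrist",277.2,214.2,z,ci),onz("scene",409.4,285,z))
A,B=(lambda x,y:(320+x/3,135+y/3)),(lambda x,y:(277+(x-390)/3,121+y/3))
s=state();print(s["tcp_pos"],s["tool_rot"][:,1])
for k,a,b in(("tip",A(186,284),B(583,297)),("sleeve mid",A(188,262),B(584.5,270)),("shaft top",A(194,208),B(586,206))):
    p,e=two(ray("scene",*a),ray("side",*b)); print(k,p,e)
t=s["tcp_pos"]+[0,0,-139]
for n in("scene","side"):print(n,"upright prediction of head",proj(n,t),"shaft top",proj(n,t+[0,0,105]))
print(A(186,284),B(583,297),A(194,208),B(586,206))
```

```text
[ 255  190   45   50 1671] [276.8138839  212.57690006]
0 [ 461.08278293 -297.91701755    0.        ] [ 459.49725655 -296.652017      0.        ]
5 [ 460.53595224 -295.90716787    5.        ] [ 455.4777766  -298.03171026    5.        ]
10 [ 459.98912155 -293.89731818   10.        ] [ 451.45829665 -299.41140351   10.        ]
[ 456.94140864 -180.04795209  314.196821  ] [ 0.00127214  0.0034906  -0.9999931 ]
tip [ 452.60458702 -185.38059072  170.13002471] 1.917218264799204
sleeve mid [ 454.17414646 -183.70587474  197.16328717] 2.9094212360095195
shaft top [ 455.20857626 -181.96690664  262.0114929 ] 3.0276815188697697
scene upright prediction of head [381.47704388 226.46164542] shaft top [385.25208955 198.04287628]
side upright prediction of head [341.6645597  217.45635081] shaft top [342.40640932 183.66270243]
(382.0, 229.66666666666669) (341.3333333333333, 220.0) (384.6666666666667, 204.33333333333331) (342.3333333333333, 189.66666666666669)
```

```bash
python3 -m jog '[{"gripper":1,"dp":[0.5,0,-0.3],"roll":0},{"gripper":1,"dp":[0.75,0,-0.45],"roll":0},{"gripper":1,"dp":[0.75,0,-0.45],"roll":0},{"gripper":1,"dp":[0.75,0,-0.45],"roll":0},{"gripper":1,"dp":[0.5,0,-0.3],"roll":0},{"gripper":1,"dp":[0,0,0],"roll":0},{"gripper":1,"dp":[0,0,0],"roll":0}]'
python3 - <<'E'
from h import *
s=state(); R=s["tool_rot"]; print(R.T@(np.array([463,-293.5,314])-s["tcp_pos"])/30,s["tcp_pos"])
E
```

```text
time_s: 8.28
tcp_pos: [465.6, -289.1, 313.2]
tool_rot: [[0.574, 0.002, 0.819], [-0.819, 0.007, 0.574], [-0.004, -1.0, 0.005]]
force: [0.1, 0.7, -1.7]
width: 19.5
[ 0.07002051 -0.02637429 -0.15500356] [ 465.60515263 -289.10668429  313.24231992]
```

```bash
python3 -m jog '[{"gripper":1,"dp":[0.07,0.3,-0.15],"roll":0},{"gripper":1,"dp":[0,0.6,0],"roll":0},{"gripper":1,"dp":[0,0.7,0],"roll":0},{"gripper":1,"dp":[0,0.7,0],"roll":0},{"gripper":1,"dp":[0,0.7,0],"roll":0},{"gripper":1,"dp":[0,0.5,0],"roll":0},{"gripper":1,"dp":[0,0.3,0],"roll":0},{"gripper":1,"dp":[0,0,0],"roll":0},{"gripper":1,"dp":[0,0,0],"roll":0}]'
python3 - <<'E'
from h import *
s=state(); R=s["tool_rot"]; print(R.T@(np.array([463,-293.5,180])-s["tcp_pos"])/30,s["tcp_pos"],s["force"])
E
```

```text
time_s: 9.03
tcp_pos: [463.5, -283.5, 192.3]
tool_rot: [[0.583, 0.002, 0.812], [-0.812, 0.008, 0.583], [-0.005, -1.0, 0.007]]
force: [-0.5, -0.0, -0.3]
width: 19.2
[ 0.26530936  0.40833812 -0.21061815] [ 463.4623867  -283.45036703  192.33414986] [-0.45372959 -0.02695985 -0.34177396]
```

```bash
python3 -m jog '[{"gripper":1,"dp":[0.27,0,-0.2],"roll":0},{"gripper":1,"dp":[0,0,0],"roll":0},{"gripper":1,"dp":[0,0.3,0],"roll":0},{"gripper":1,"dp":[0,0.3,0],"roll":0},{"gripper":1,"dp":[0,0.3,0],"roll":0},{"gripper":1,"dp":[0,0,0],"roll":0},{"gripper":1,"dp":[0,0,0],"roll":0}]'
python3 - <<'E'
from h import *
s=state(); R=s["tool_rot"]; print(R.T@(np.array([463,-293.5,160])-s["tcp_pos"])/30,s["tcp_pos"],s["force"])
a=capture("scene");b=capture("side"); cv2.imwrite("pics/s5.png",a);cv2.imwrite("pics/d5.png",b)
r=lambda i,x,y:cv2.resize(i[y:y+95,x:x+65],None,fx=6,fy=6,interpolation=cv2.INTER_CUBIC)
cv2.imwrite("pics/t5.png",np.hstack([r(a,380,205),r(b,330,207)]))
t=state()["tcp_pos"];print(t)
for n in("scene","side"):
    print(n,proj(n,t+[0,0,-139]),proj(n,t+[0,0,-34]),"spot",proj(n,np.array([460,-297,2])))
E
```

```text
time_s: 9.62
tcp_pos: [465.4, -296.1, 167.0]
tool_rot: [[0.584, 0.008, 0.812], [-0.812, 0.003, 0.584], [0.003, -1.0, 0.008]]
force: [1.0, 0.0, -1.4]
width: 19.5
[-0.11638725  0.23181479 -0.01615526] [ 465.37575391 -296.07026043  166.96707442] [ 1.03040722  0.01800905 -1.38397752]
[ 465.31393716 -295.96443921  167.10117191]
scene [411.4753378  277.63759071] [416.90108844 253.32823075] spot [409.67781146 284.5286596 ]
side [363.30819698 282.90052248] [364.97487127 251.32404306] spot [361.42450709 291.13537897]
```

View pics/t5.png

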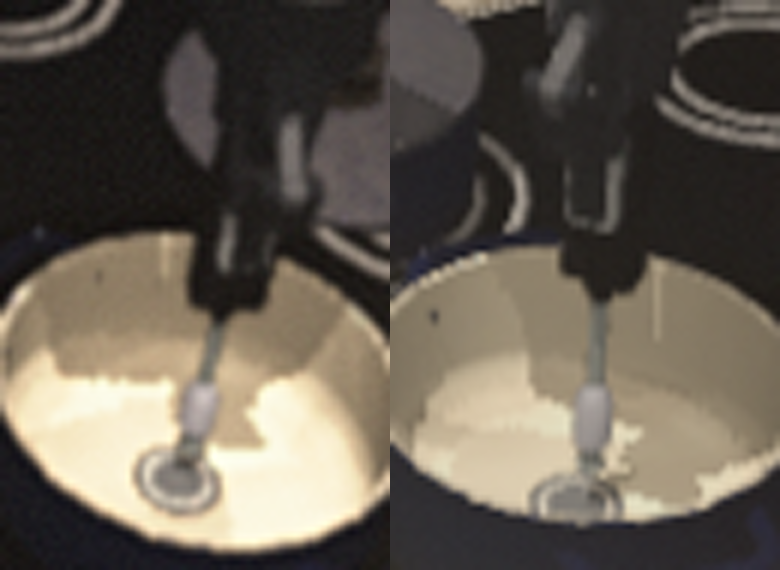

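Run:
```python
from h import *
A=lambda x,y:(380+x/6,205+y/6); B=lambda x,y:(330+(x-390)/6,207+y/6)
for k,a,b in(("tip",A(185,462),B(588,472)),("sleeve",A(200,402),B(592,418)),("shaft top",A(219,318),B(599,298)),("spot",A(177,479),B(576,503))):
    print(k,two(ray("scene",*a),ray("side",*b)))
```

```text
tip (array([ 461.14076412, -298.62372996,   18.6807504 ]), np.float64(6.299329425553615))
sleeve (array([ 465.34574428, -297.60436073,   52.38159114]), np.float64(3.200543501431325))
shaft top (array([ 463.95882269, -298.28339676,  117.34494236]), np.float64(1.0892980088540507))
spot (array([ 458.03770202, -297.37709735,    3.54034022]), np.float64(1.0134716132318062))
```

```bash
python3 -m jog '[{"gripper":1,"dp":[-0.08,0.15,-0.05],"roll":0},{"gripper":1,"dp":[0,0.15,0],"roll":0},{"gripper":1,"dp":[0,0,0],"roll":0},{"gripper":1,"dp":[0,0,0],"roll":0}]'
python3 -m jog '[{"gripper":1,"dp":[0,0.06,0],"roll":0},{"gripper":1,"dp":[0,0,0],"roll":0},{"gripper":1,"dp":[0,0,0],"roll":0}]'
python3 -m jog '[{"gripper":1,"dp":[0,0.06,0],"roll":0},{"gripper":1,"dp":[0,0,0],"roll":0},{"gripper":1,"dp":[0,0,0],"roll":0}]'
```

```text
time_s: 10.05
tcp_pos: [462.8, -294.9, 157.9]
tool_rot: [[0.584, 0.009, 0.812], [-0.812, 0.002, 0.584], [0.004, -1.0, 0.008]]
force: [-0.4, -0.3, -1.6]
width: 19.4
time_s: 10.3
tcp_pos: [463.0, -295.0, 156.1]
tool_rot: [[0.584, 0.009, 0.812], [-0.812, 0.001, 0.584], [0.004, -1.0, 0.008]]
force: [0.4, 0.2, -0.2]
width: 19.4
time_s: 10.55
tcp_pos: [463.2, -295.2, 154.5]
tool_rot: [[0.584, 0.01, 0.812], [-0.812, 0.001, 0.584], [0.005, -1.0, 0.008]]
force: [-0.3, -0.1, -0.8]
width: 19.5
```

```bash
python3 -m jog '[{"gripper":1,"dp":[0,0.1,0],"roll":0},{"gripper":1,"dp":[0,0,0],"roll":0},{"gripper":1,"dp":[0,0,0],"roll":0}]'
python3 -m jog '[{"gripper":1,"dp":[0,0.06,0],"roll":0},{"gripper":1,"dp":[0,0,0],"roll":0}]'
python3 -m jog '[{"gripper":1,"dp":[0,0,0],"roll":0}]'
python3 -m jog '[{"gripper":1,"dp":[0,0.06,0],"roll":0},{"gripper":1,"dp":[0,0,0],"roll":0}]'
python3 -m jog '[{"gripper":1,"dp":[0,0,0],"roll":0}]'
```

```text
time_s: 10.8
tcp_pos: [463.3, -295.2, 151.3]
tool_rot: [[0.584, 0.01, 0.812], [-0.812, 0.001, 0.584], [0.005, -1.0, 0.008]]
force: [1.0, 0.5, -0.6]
width: 19.4
time_s: 10.97
tcp_pos: [463.3, -295.2, 149.2]
tool_rot: [[0.584, 0.01, 0.812], [-0.812, 0.001, 0.584], [0.005, -1.0, 0.008]]
force: [-0.1, -0.4, -1.0]
width: 19.0
time_s: 11.05
tcp_pos: [463.3, -295.2, 149.2]
tool_rot: [[0.584, 0.01, 0.812], [-0.812, 0.001, 0.584], [0.005, -1.0, 0.008]]
force: [-0.3, 0.9, -0.8]
width: 19.5
time_s: 11.22
tcp_pos: [463.3, -295.2, 147.2]
tool_rot: [[0.584, 0.01, 0.812], [-0.812, 0.001, 0.584], [0.005, -1.0, 0.008]]
force: [-0.4, -0.0, -1.5]
width: 19.6
time_s: 11.3
tcp_pos: [463.3, -295.2, 147.2]
tool_rot: [[0.584, 0.01, 0.812], [-0.812, 0.001, 0.584], [0.005, -1.0, 0.008]]
force: [0.4, -0.4, -2.2]
width: 19.3
```

```bash
python3 -m jog '[{"gripper":1,"dp":[0,0.05,0],"roll":0},{"gripper":1,"dp":[0,0,0],"roll":0}]' | grep -E "tcp|force"
python3 -m jog '[{"gripper":1,"dp":[0,0,0],"roll":0}]'| grep -E "tcp|force"
python3 -m jog '[{"gripper":1,"dp":[0,0.05,0],"roll":0},{"gripper":1,"dp":[0,0,0],"roll":0}]'| grep -E "tcp|force"
python3 -m jog '[{"gripper":1,"dp":[0,0,0],"roll":0}]'| grep -E "tcp|force"
```

```text
tcp_pos: [463.3, -295.2, 145.6]
force: [0.6, 1.1, -1.4]
tcp_pos: [463.3, -295.2, 145.6]
force: [-0.1, 0.3, -1.6]
tcp_pos: [463.5, -295.3, 144.4]
force: [-0.9, 0.6, 0.7]
tcp_pos: [463.5, -295.3, 144.5]
force: [-1.1, -0.1, -0.3]
```

```bash
python3 -m jog '[{"gripper":1,"dp":[0,0.05,0],"roll":0},{"gripper":1,"dp":[0,0,0],"roll":0}]' | grep -E "tcp|force"
python3 -m jog '[{"gripper":1,"dp":[0,0,0],"roll":0}]'| grep -E "tcp|force"
python3 -m jog '[{"gripper":1,"dp":[0,0,0],"roll":0}]'| grep -E "tcp|force"
python3 -m jog '[{"gripper":1,"dp":[0,0.04,0],"roll":0},{"gripper":1,"dp":[0,0,0],"roll":0}]'| grep -E "tcp|force"
python3 -m jog '[{"gripper":1,"dp":[0,0,0],"roll":0}]'| grep -E "tcp|force"
python3 -m jog '[{"gripper":1,"dp":[0,0,0],"roll":0}]'| grep -E "tcp|force"
```

```text
tcp_pos: [463.5, -295.4, 143.4]
force: [-0.2, 1.0, 0.8]
tcp_pos: [463.6, -295.4, 143.5]
force: [-0.9, -0.5, -0.0]
tcp_pos: [463.6, -295.4, 143.6]
force: [-0.4, 0.9, 1.4]
tcp_pos: [463.6, -295.4, 142.5]
force: [-0.7, 0.5, 1.6]
tcp_pos: [463.6, -295.4, 142.6]
force: [-1.3, 0.9, 2.0]
tcp_pos: [463.6, -295.4, 142.6]
force: [-2.1, 1.0, 1.4]
```

```bash
cat > avg.py <<'E'
from h import *
F=[];Z=[]
for i in range(16):
    capture("wrist"); s=state(); F.append(s["force"]); Z.append(s["tcp_pos"])
print(np.mean(F,0),np.std(F,0)[2]/4,np.mean(Z,0),s["time_s"],s["width"])
E
python3 avg.py; python3 -m jog '[{"gripper":1,"dp":[0,0.02,0],"roll":0},{"gripper":1,"dp":[0,0,0],"roll":0}]' | grep -E "tcp|force"; python3 avg.py
```

```text
[-0.7779491   0.81978098  1.22511959] 0.11544690528744837 [ 463.60204788 -295.41051154  142.60854007] 13.2667 19.025539544650233
tcp_pos: [463.6, -295.4, 142.0]
force: [-0.8, 0.9, 1.0]
[-1.11355952  0.87047499  1.7894782 ] 0.11678504004663907 [ 463.62813451 -295.43778132  142.10108273] 14.2333 19.688690561072452
```

```bash
python3 -m jog '[{"gripper":1,"dp":[0,0.02,0],"roll":0},{"gripper":1,"dp":[0,0,0],"roll":0}]' | grep -E "tcp|rot|force"; python3 avg.py
python3 - <<'E'
from h import *
a=capture("scene");b=capture("side"); cv2.imwrite("pics/s6.png",a);cv2.imwrite("pics/d6.png",b)
r=lambda i,x,y:cv2.resize(i[y:y+95,x:x+65],None,fx=6,fy=6,interpolation=cv2.INTER_CUBIC)
cv2.imwrite("pics/t6.png",np.hstack([r(a,380,205),r(b,330,207)]))
E
```

```text
tcp_pos: [463.6, -295.4, 141.5]
tool_rot: [[0.584, 0.01, 0.812], [-0.812, 0.001, 0.584], [0.005, -1.0, 0.008]]
force: [-1.6, 0.5, 2.8]
[-1.08859     1.26683099  2.11948278] 0.11743085415152289 [ 463.63945508 -295.45122216  141.58033369] 15.2 19.275276771866025
```

View pics/t6.png

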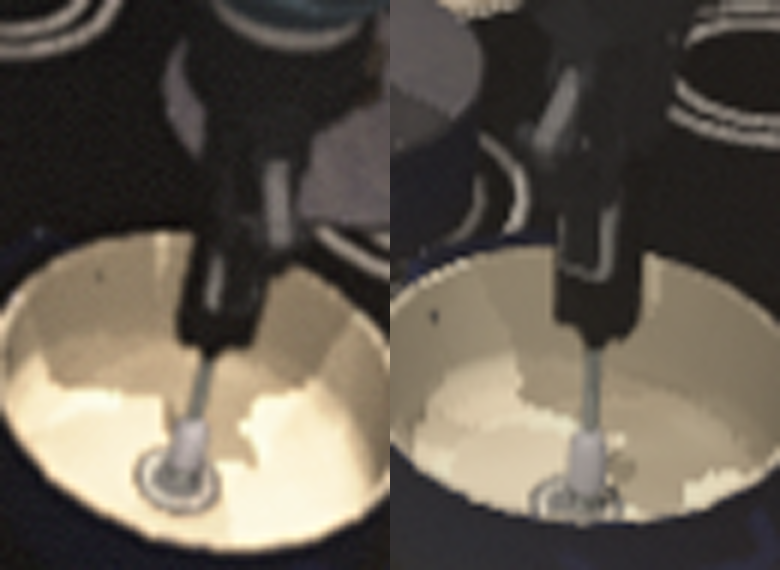

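The head stands on the spot, the pot has not moved, and the contact force is about 3.5 N (half-way). I'll hold more than 2 s and then hand in.

```bash
python3 avg.py; python3 avg.py; python3 avg.py; python3 -c "
from bench import finish_job; print(finish_job())"
```

```text
[-1.06180185  1.02723958  2.09940822] 0.10959758696479974 [ 463.64703965 -295.4483088   141.5780962 ] 16.1 19.471517048158947
[-1.22316581  0.86197355  2.20959215] 0.14965363618229596 [ 463.64514386 -295.45208788  141.57526404] 16.9 19.13905326068908
[-0.97593568  0.6683794   2.37792334] 0.09381230008475737 [ 463.64753659 -295.45408515  141.57863249] 17.7 19.17043163096038
the job is handed in; nothing more can be done
None
```

I drew the black thermometer straight up out of its dock and carried it over the lidded casserole. Its head is now on the spot in the open casserole, and I handed in at 17.7 s while still holding it there.

- **Press:** at hand-in the upward force was 2.1–2.4 N. Adding the thermometer's weight gives about 3.5 N at the head, which is about half-way in (roughly 4 mm). Only force and travel show the depth; the cameras could not measure it. First contact was about 3.5 mm higher.
- **Steadiness:** the pose stayed within 0.01 mm over the last 1.6 s (about 2.5 s in place in all), with the grip at about 19 mm.
- **Position:** the last picture shows the head on the spot, about 2–3 mm off centre. The pot had not moved in that picture.
- **Upright:** the tool tilt was about 0.7° and the camera views suggest the thermometer leans about 1° (an earlier, coarser reading gave 2.7°). The camera rays for the head tip missed each other by up to 6 mm, so that figure is rough.
- **Not checked at the end:** I did not look again at the dock, timer, mug or jar. The measured forces stayed below 3 N on each axis in all the readings I took.

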